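Put the stamp away in the push-to-open craft drawer

TASK

Put the rectangular rubber stamp away in the organiser's handleless drawer: push the drawer front in until its touch latch lets go and the drawer springs out, stand the stamp upright inside, and push the drawer in again until it latches and stays shut by itself. Push by feel and gently: how deep the latch clicks is not known beforehand, and once the front is past flush it must never be pressed with more than about 20 N. Leave everything else on the table where it is.

Things in the scene. Friction and masses are not known exactly. Their poses are not given: they have to be found in the camera images.
- organiser: Low plywood box fixed to the table, 275 deep, 250 wide, 80 high; its top has a notch above the drawer front (150 wide, 70 deep) and a tray 28 high at the rear (from 175 behind the face). Origin at table height under the middle of its front face; x axis points inward (the way to push the drawer), y along the front, z up. Place and turn vary.
- drawer_slide (a joint): Drawer travel (m) along the organiser's -x: 0 = latched shut, front flush; +0.10 = sprung fully out; negative = pressed past flush. A spring drives it out with 5 N when shut, 1.5 N when out (about 1 s to spring out). Let go after a full push from latched it springs out; after a full push from outside it returns to 0 and stays. Pushed too little, it goes back to what it was.
- drawer: Drawer with a plain plywood front without handle, 222 wide, 61 high (9 to 70 above the table). Origin at table height under the front's outer face, axes as the organiser's. The latch clicks at a hidden depth of 6 to 23 mm behind flush (new each time and for each of the two pushes); just beyond is a springy stop, 6 N/mm. Pushing takes 2 to 7 N up to the stop; at 11 to 16 N it has clicked.
- front_centre (a point): Middle of the outer face of the drawer front, 40 above the table; moves with the drawer. Axes as the organiser's. As the drawer springs out the front needs 100 mm of free path, or a tool that backs off along it.
- stow_spot (a point): Point on the drawer's inner floor (14 above the table), 57 behind the front's outer face, mid-width: the middle of the part open from above (86 deep, 202 wide, 130 deep at mid-width) when it is out. Moves with the drawer; axes as the organiser's. Side walls reach 55 above the table; 58 clear between floor and top board.
- stamp_mid (a point): Centre (24 above its underside) of the loose wooden rubber stamp to put away, on the table. Rectangular foot 36 (its x) by 60 (its y), 12 high; above it a round turned handle on the middle, 18 across at the neck widening to 22 between 28 and 44 above the underside; 48 high in all; about 90 g. z up.
- stamp: The same stamp; origin in the middle of its underside.
- round_stamp: Bystander: stamp with the same handle but a ROUND foot of 50 diameter, 48 high. Origin at its underside. Leave alone.
- spool: Bystander: paper-covered spool, 48 diameter, 42 high, origin at its underside.
- glue_jar: Bystander: jar, 48 diameter, 55 high, origin at its underside.
- glue_bottle: Bystander: white bottle, 60 diameter, 160 high, origin at its underside.
- scissors: Bystander: scissors lying flat, about 160 long, 12 high, origin near the pivot, at table height.
Mind the look-alikes: they are no part of the job. Leave any green look-alike of the stamp alone.

How it is judged (in metres and radians):
On the way, in this order (a step that is already met when the one before it is completed fails the run):
1. the drawer has sprung out (value of joint drawer_slide above 0.085 m), for 0.2 s.
2. the stamp stands upright in the open drawer, let go (x of stamp_mid in the frame of stow_spot between -0.045 and 0.085 m and y of stamp_mid in the frame of stow_spot between -0.1 and 0.1 m and z of stamp_mid in the frame of stow_spot between 0.015 and 0.031 m and angle between stamp_mid's own z axis and vertical below 0.25 rad and contact force between the fingers and stamp below 0.05 N and value of joint drawer_slide above 0.06 m), for 0.2 s.
3. the drawer is pushed in past flush (value of joint drawer_slide below -0.003 m).
At the end, for the whole second after the job is handed in: The drawer is shut and latched by itself (within 6 mm of flush, nobody pressing it), with the rectangular stamp standing upright (within 0.25 rad) on the drawer's floor, released and at rest (x of stamp_mid in the frame of stow_spot between -0.045 and 0.085 m and y of stamp_mid in the frame of stow_spot between -0.1 and 0.1 m and z of stamp_mid in the frame of stow_spot between 0.015 and 0.031 m and angle between stamp_mid's own z axis and vertical below 0.25 rad and contact force between the fingers and stamp below 0.05 N and value of joint drawer_slide between -0.006 and 0.006 m and linear speed of stamp below 0.02 m/s and not (contact force between any of the fingers, the arm and drawer above 0.05 N)); the robot touches nothing.
It fails at once if the drawer front is pressed with more than 22 N while it is past flush (contact force between any of the fingers, the arm and drawer above 22 N and value of joint drawer_slide below -0.002 m).
It fails at once if a bystander is moved by more than 30 mm (distance of any of round_stamp, spool, glue_jar, glue_bottle, scissors from where it was at the start of the episode above 0.03 m).
It also fails if it takes over 72 s, if anything falls off the work surface, if the arm or the gripper's body presses on something with over 40 N, if the wrist force passes 120 N, or if a joint passes its speed limit or range.

ROBOT

A 7-joint arm with a two-finger parallel gripper is mounted at the origin on the work surface. World frame = base frame: x ahead of the robot, y to its left, z up, the work surface at z = 0. Lengths are in mm, angles in rad, forces in N, time in s.
With the tool pointing down it reaches from about 400 to 875 mm from the base axis. Payload 4.4 kg.
Tool frame: the origin (TCP) lies at the very end of the fingers, on their centre line; the grasp point (between the pads) lies 19 mm behind it; z points along the fingers, y is the direction in which the jaws open and shut (so a half turn about z gives the same grasp; the last joint's range is limited). The gripper opens to 85 mm and grips with 20 to 120 N. Pads are 22 mm wide; open, the fingers measure 114 mm over their backs; the gripper's body (76 mm by 85 mm) begins 54 mm behind the grasp point. The pads swing forward as they close: fully open they stand 13 mm farther back than shut.
Start: joints at [-1.327, 0.628, 0.038, 1.517, -0.027, 0.996, -0.02], TCP at [198.14, 619.078, 231.313] pointing down, gripper open.
Joint ranges: [-3.06, 3.06], [-0.37, 2.12], [-1.25, 1.32], [0.18, 2.47], [-1.1, 4.24], [0.23, 1.98], [-2.94, 2.94]. Speed limits (rad/s): [2.57, 2.57, 3.14, 3.14, 3.14, 3.14, 3.14].

INTERFACE

Orientations are given as [roll, pitch, yaw] about the fixed x, y, z axes, in that order (R = Rz(yaw) Ry(pitch) Rx(roll)).
In Python, from cell import ctrl gives the robot as it stands.
- The arm moves only by the shell command python3 -m crank 'ROWS' [OPENING]. ROWS is JSON, a list that holds one entry, the list of rows, each a list of 6 numbers: the shift along the tool's x, y, z in units of 30 mm (1.0 is 30 mm), then the turn, a rotation vector about the tool's x, y, z in units of 6 degrees (1.0 is 6 degrees). In form: [[[tx, ty, tz, rx, ry, rz], ...]]. A call has 1 to 12 rows; each row shifts and turns the pose as measured when the row begins, along the tool's axes as they then stand; what a row does not reach is not made up. A row lasts 1/12 s, in which the tool goes at most 41.7 mm and 7.16 degrees, less where a joint would pass 70% of its speed; a pose out of reach is approached as far as the arm can. A call is refused whole if a number of a shift passes 1 or a number of a turn 1, either way. A call with a gripper value outside its range is refused whole. OPENING is the gripper command: -1 is fully open, 1 is shut, values between are in proportion, set as the call begins (- or left out, the last holds). The fingers move at their own pace and stop on an object; the grip force is fixed at half the most. Time passes only in rows, so rows that do not move let the fingers close. It gives the time, the measured TCP pose, the force and the opening at its end, in the units of the state.
- ctrl.read_state(): the state, without advancing time (a new reading comes with each control period).
- ctrl.get_image(name): name is "scene" or "top" or "wrist"; returns a dict with "color" (400x640x3 uint8, red, green, blue), "depth" (400x640 float32, mm along the optical axis (not along the pixel's ray), 0 where there is no reading), "camera_matrix" (3x3 intrinsics, pixels), "k1" (the pictures are not rectified: a ray, as slopes to the right and down, at radius r is drawn at 1 + k1 r^2 times it, then the intrinsics apply), "R" (3x3) and "t" (3): a world point X has camera coordinates R X + t. Camera axes: x right, y down, z forward; pixel columns grow to the right and rows downward; lengths in mm; the calibration is good to about 2 mm. A picture is of the moment at which its call begins.
- ctrl.finish_job(): hands the job in, once; it reports no verdict.
Trained networks look in a picture, given as the dict that the camera call returned (one of the last four; its "shot" number tells which), for a name from the list of things; names that differ only in an ending like _2 or _b are one class to them, and where a whole thing is asked for, a point or a joint stands for the part that bears it (a point fixed in the world has none). Each returns a list of dicts, best first, with "conf" (0 to 1); they miss things now and then, are a little off and sometimes report something else, mostly with a low value. They report only what shows in the picture. A call takes as long as a camera call. They do not tell look-alikes from the thing itself.
- ctrl.search_frame(query, picture): "extent" ([centre column, centre row, width, height] in pixels, round what is visible of it).
The state is a dict: "clock": time; "qpos": joint angles; "qd": joint speeds; "tau": joint torques, N m; "eef_pos": TCP position; "tool_rot": TCP orientation; "force": force on the tool from outside, world axes, zero at the start; "torque": the same for the moment, N m; "width": finger opening in mm.
Only numpy, scipy, OpenCV 4.12 (cv2) and the standard library are available. Lean on these libraries where they do the work, as an engineer would, in place of code of your own. Each camera call takes 0.05 s, during which the arm holds its last target. There are 200 camera calls.

## Working session

There is one attempt and no reset: what is moved stays moved. The work goes in short steps, Python scripts to look and compute and a shell command to move; the robot and the scene stay as the last step left them, time stands still between calls to the robot, and variables do not carry over. Pictures are saved under pics/ and viewed, about 8 in all and at most 12, crops included, and the job is handed in when it is done.

```bash
ls; mkdir -p pics; cat > h.py <<'E'
import numpy as np, cv2
from cell import ctrl
from scipy.spatial.transform import Rotation as Ro
def ray(im,u,v):
    K=im["camera_matrix"];x=(u-K[0,2])/K[0,0];y=(v-K[1,2])/K[1,1];a,b=x,y
    for _ in range(20):
        s=1+im["k1"]*(a*a+b*b);a,b=x/s,y/s
    return np.stack([a,b,np.ones_like(a)],-1)
def world(im,u,v,d=None):
    u=np.asarray(u,float);v=np.asarray(v,float)
    if d is None: d=im["depth"][v.astype(int),u.astype(int)]
    return (ray(im,u,v)*np.asarray(d)[...,None]-im["t"])@im["R"]
def onz(im,u,v,z):
    r=ray(im,np.asarray(float(u)),np.asarray(float(v)))@im["R"];c=-im["R"].T@im["t"]
    return c+r*(z-c[2])/r[2]
def pix(im,X):
    p=im["R"]@np.asarray(X,float)+im["t"];a,b=p[:2]/p[2];s=1+im["k1"]*(a*a+b*b);K=im["camera_matrix"]
    return np.array([K[0,0]*a*s+K[0,2],K[1,1]*b*s+K[1,2]])
def save(im,name): cv2.imwrite("pics/"+name,im["color"][...,::-1])
def cloud(im):
    v,u=np.mgrid[0:400,0:640];return world(im,u,v,im["depth"])
E
python3 - <<'E'
from h import *
np.set_printoptions(precision=1,suppress=True)
s=ctrl.read_state();print(s)
ims={}
for n in("top","scene"):
    im=ctrl.get_image(n);ims[n]=im
    for q in("organiser","drawer","stamp","round_stamp","spool","glue_jar","glue_bottle","scissors"):
        for r in ctrl.search_frame(q,im)[:3]:
            e=r["extent"];print(n,q,round(r["conf"],2),np.array(e),world(im,e[0],e[1]))
cv2.imwrite("pics/a.png",np.vstack([ims["top"]["color"],ims["scene"]["color"]])[...,::-1][:, :])
b=cv2.imread("pics/a.png");cv2.imwrite("pics/a.png",cv2.resize(b,(480,600)))
save(ims["top"],"top.png")
E
```

```text
pics
{'clock': 0.0, 'qpos': array([-1.3,  0.6,  0. ,  1.5, -0. ,  1. , -0. ]), 'qd': array([ 0., -0., -0.,  0.,  0.,  0.,  0.]), 'tau': array([ -0. , -56.3,   1.2, -19.3,   0. ,   0. ,  -0. ]), 'eef_pos': array([197.9, 618.5, 230.4]), 'tool_rot': array([-3.1,  0. ,  2.8]), 'force': array([-0.7, -0.1,  0.2]), 'torque': array([-0., -0.,  0.]), 'width': 85.52071550989677}
top organiser 0.69 [329.8 122.7 113.4 120.4] [767.3 -89.9  82.7]
top drawer 0.96 [334.6 161.9  79.5  41.7] [ 678.5 -104.5   15. ]
top stamp 0.83 [256.1 240.2  21.8  27.8] [469.4 102.1  48.5]
top stamp 0.73 [179.9 285.   25.7  17.7] [359.7 292.8  46.7]
top stamp 0.7 [220.8 170.1  25.8  24.9] [655.1 196.5  34.1]
top round_stamp 0.56 [180.4 192.4  19.4  16.8] [599.8 305.6  13.8]
top spool 0.54 [161.3 229.4  23.7  20.4] [500.6 344.   42.8]
top glue_bottle 0.55 [471.1 188.1  38.5  23.9] [ 588.2 -434.2  119.2]
top scissors 0.74 [438.9 250.1  58.4  37.5] [ 438.9 -380.1    1.4]
scene organiser 0.55 [275.8 275.8 133.5 131.2] [844.7 -73.4 104.2]
scene organiser 0.16 [456.6 239.6  22.6  24.9] [618.9 311.6  24.1]
scene drawer 0.65 [287.  224.2  64.3  16.7] [658.3 -96.7  53.9]
scene stamp 0.98 [391.  282.2  27.8  24.1] [772.1 156.3  31.7]
scene stamp 0.73 [410.7 256.3  27.2  24. ] [675.8 203.4  10.1]
scene stamp 0.71 [411.6 224.   25.6  18. ] [579.5 206.   21.3]
scene round_stamp 0.68 [456.1 240.3  23.9  24. ] [616.9 311.8  19.3]
scene spool 0.66 [468.2 209.8  23.9  24.1] [513.  351.8  28.9]
scene glue_jar 0.95 [418.1 190.4  21.3  24.7] [462.4 224.2  35.9]
scene glue_bottle 0.92 [165.2 187.1  33.9  52.3] [ 615.8 -425.9   94.8]
scene scissors 0.54 [214.4 177.6  48.9  24.1] [ 462.8 -368.    10.9]
scene scissors 0.23 [276.6 275.8 134.  126.2] [843.5 -72.3 102.8]
```

```bash
python3 - <<'E'
import cv2
a=cv2.imread("pics/top.png")[80:340,130:520];cv2.imwrite("pics/top1.png",cv2.resize(a,(780,520),interpolation=cv2.INTER_CUBIC))
E
```

```text
(no output)
```

View pics/top1.png

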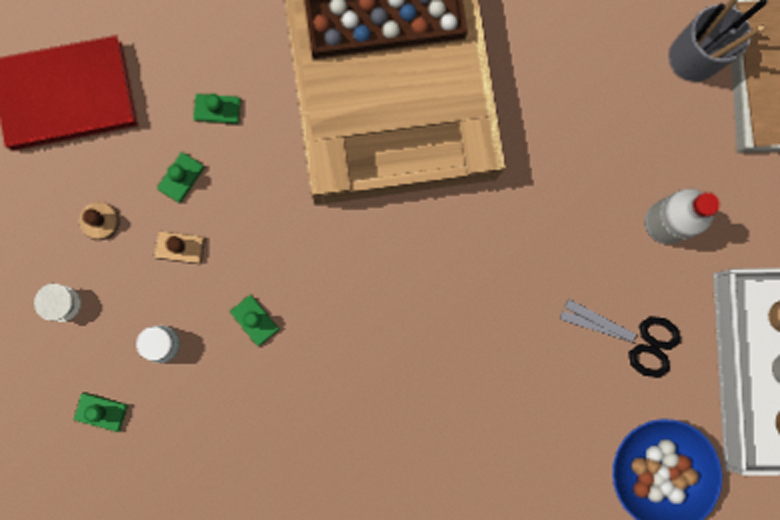

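View pics/a.png

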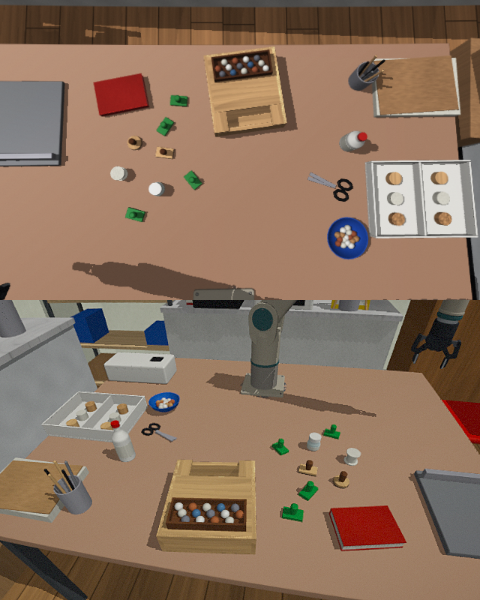

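Candidates (full top image px): the rectangular wooden stamp at (220,203); the round wooden stamp (179,190) and four green look-alikes (238,134), (220,168), (257,240), (180,286) are not it. I'm choosing (220,203): wood-coloured with a rectangular foot. Next I measure it and the organiser, and check the choice in a close crop.

```bash
python3 - <<'E'
from h import *
np.set_printoptions(precision=1,suppress=True)
im=ctrl.get_image("top");P=cloud(im);z=P[...,2]
m=(abs(z-80)<9)&(abs(P[...,0]-780)<220)&(abs(P[...,1]+90)<200)
pt=P[m][:,:2].astype(np.float32);print(len(pt),z[m].mean())
(r)=cv2.minAreaRect(pt);print(r,cv2.boxPoints(r))
for q in pix(im,[550,0,0])[None]:pass
print("px/mm scale",np.linalg.norm(pix(im,[600,200,0])-pix(im,[700,200,0])))
# stamp
hsv=cv2.cvtColor(im["color"],cv2.COLOR_RGB2HSV)
sub=(slice(190,218),slice(204,238))
mm=(z>6)&(z<60);k=np.zeros_like(mm);k[sub]=mm[sub]
q=P[k];print(len(q));lo=q[(q[:,2]<20)];hi=q[q[:,2]>38]
print("foot",cv2.minAreaRect(lo[:,:2].astype(np.float32)),lo.mean(0),"handle",hi.mean(0),len(hi))
for n,(u,v) in dict(round=(179,190),green1=(220,168),jar=(207,252),spool=(158,231),g3=(257,240)).items(): print(n,onz(im,u,v,30))
c=im["color"][180:226,190:250];cv2.imwrite("pics/crop.png",cv2.resize(c,None,fx=8,fy=8,interpolation=cv2.INTER_CUBIC)[...,::-1])
E
```

```text
6836 81.25327085068155
((779.8475341796875, -81.57949829101562), (279.35235595703125, 250.3812255859375), 7.408420085906982) [[ 625.2   24.6]
 [ 657.5 -223.7]
 [ 934.5 -187.7]
 [ 902.2   60.6]]
px/mm scale 36.553900193289685
329
foot ((570.0786743164062, 203.52737426757812), (71.86798095703125, 82.2245864868164), 0.22571463882923126) [569.1 201.6  12.1] handle [569.5 202.3  46.8] 60
round [603.9 305.   30. ]
green1 [661.5 199.4  30. ]
jar [441.6 230.1  30. ]
spool [497.4 356.2  30. ]
g3 [470.7 101.8  30. ]
```

View pics/crop.png

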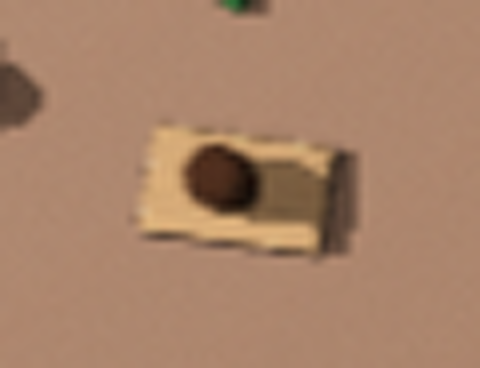

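The crop shows the wooden stamp with its rectangular foot, crop corners about (155,125), (335,150), (320,255) and (138,235), and a dark round handle. The choice is confirmed. Next I rotate the tool to face the drawer and move across.

```bash
cat >> h.py <<'E'
YAW=np.radians(7.41);OX=np.array([np.cos(YAW),np.sin(YAW),0]);OY=np.array([-OX[1],OX[0],0]);OF=np.array([643.3,-99.3,0])
def need(X,yaw=None):
    s=ctrl.read_state();R=Ro.from_euler("xyz",s["tool_rot"])
    yaw=np.pi+YAW if yaw is None else yaw
    T=Ro.from_euler("xyz",[np.pi,0,yaw]);rv=(R.inv()*T).as_rotvec(degrees=True)/6
    d=np.asarray(X,float)-s["eef_pos"]
    print("clock %.2f"%s["clock"],"pos",np.round(s["eef_pos"],1),"F",np.round(s["force"],1),"w %.1f"%s["width"],"q",np.round(s["qpos"],2))
    print("need (as oriented now)",np.round(R.inv().apply(d)/30,2),"(after turn)",np.round(T.inv().apply(d)/30,2),"turn",np.round(rv,2))
    l=s["eef_pos"]-OF;print("in organiser frame",np.round([l@OX,l@OY,l[2]],1))
E
python3 - <<'E'
from h import *
np.set_printoptions(precision=1,suppress=True)
im=ctrl.get_image("top")
c=[onz(im,190+a/8,180+b/8,12) for a,b in[(155,125),(335,150),(320,255),(138,235)]]
print(np.array(c),np.mean(c,0))
need(OF-60*OX+[0,0,150])
E
```

```text
[[590.7 229.9  12. ]
 [581.7 170.4  12. ]
 [546.7 175.1  12. ]
 [554.  234.9  12. ]] [568.3 202.6  12. ]
clock 1.00 pos [198.1 619.1 231.3] F [-0.1  0.4  0. ] w 85.3 q [-1.3  0.6  0.   1.5 -0.   1.  -0. ]
need (as oriented now) [-19.6 -19.1   2.7] (after turn) [ -9.6 -25.7   2.7] turn [ 0.  -0.  -4.2]
in organiser frame [-348.8  769.8  231.3]
```

```bash
python3 -m crank '[[[0,0,0,0,0,-1],[0,0,0,0,0,-1],[0,0,0,0,0,-1],[0,0,0,0,0,-1],[-0.4,-0.9,0.1,0,0,-0.2],[-0.4,-0.9,0.1,0,0,0],[-0.4,-0.9,0.1,0,0,0],[-0.4,-0.9,0.1,0,0,0],[-0.4,-0.9,0.1,0,0,0],[-0.4,-0.9,0.1,0,0,0],[-0.4,-0.9,0.1,0,0,0],[-0.4,-0.9,0.1,0,0,0]]]' 1
python3 -c "
from h import *
need(OF-60*OX+[0,0,150])"
```

```text
clock: 2.0
eef_pos: [323.8, 421.2, 205.7]
tool_rot: [3.131, -0.0, -2.974]
force: [0.2, 0.4, -1.2]
width: -0.0
clock 2.00 pos [323.8 421.2 205.7] F [ 0.2  0.4 -1.2] w -0.0 q [-0.89  0.49 -0.1   1.88  0.06  0.77  0.71]
need (as oriented now) [ -5.61 -18.82   1.66] (after turn) [ -6.32 -18.58   1.86] turn [ 0.1  -0.    0.36]
in organiser frame [-249.7  557.3  205.7]
```

```bash
python3 -m crank '[[[-0.33,-1,0.1,0,0,0.2],[-0.33,-1,0.1,0.1,0,0.2],[-0.33,-1,0.1,0,0,0],[-0.33,-1,0.1,0,0,0],[-0.33,-1,0.1,0,0,0],[-0.33,-1,0.1,0,0,0],[-0.33,-1,0.1,0,0,0],[-0.33,-1,0.1,0,0,0],[-0.33,-1,0.1,0,0,0],[-0.33,-1,0.1,0,0,0],[-0.33,-1,0.1,0,0,0],[-0.33,-1,0.1,0,0,0]]]'
python3 -c "
from h import *
need(OF-60*OX+[0,0,150])"
```

```text
clock: 3.0
eef_pos: [497.5, 63.9, 170.1]
tool_rot: [3.139, 0.008, -3.017]
force: [-0.2, 0.1, -0.3]
width: -0.0
clock 3.00 pos [497.5  63.9 170.1] F [-0.2  0.1 -0.3] w -0.0 q [-0.12  0.5  -0.09  2.    0.07  0.64  1.44]
need (as oriented now) [-2.14 -6.01  0.67] (after turn) [-2.12 -6.02  0.67] turn [ 0.03  0.08 -0.04]
in organiser frame [-123.6  180.6  170.1]
```

```bash
python3 -m crank '[[[-0.35,-1,0.1,0,0.08,0],[-0.35,-1,0.1,0,0,0],[-0.35,-1,0.1,0,0,0],[-0.35,-1,0.1,0,0,0],[-0.35,-1,0.1,0,0,0],[-0.35,-0.9,0.3,0,0,0],[0,0,0.8,0,0,0],[0,0,0.8,0,0,0],[0,0,0.8,0,0,0],[0,0,0.5,0,0,0],[0,0,0,0,0,0]]]'
python3 -c "
from h import *
need(OF-10*OX+[0,0,40])
save(ctrl.get_image('wrist'),'w0.png')"
```

```text
clock: 3.92
eef_pos: [592.6, -129.1, 56.7]
tool_rot: [-3.135, 0.012, -3.035]
force: [-0.5, 0.8, -0.3]
width: 0.2
clock 3.92 pos [ 592.6 -129.1   56.7] F [-0.5  0.8 -0.3] w 0.2 q [ 0.21  0.79 -0.08  1.79  0.11  0.55  1.74]
need (as oriented now) [-1.45  0.8   0.57] (after turn) [-1.47  0.77  0.56] turn [-0.07  0.11 -0.22]
in organiser frame [-54.1 -23.   56.7]
```

```bash
python3 -m crank '[[[-0.3,0.4,0.3,-0.07,0.1,-0.2],[-0.4,0.4,0.3,0,0,0],[-0.3,0,0,0,0,0],[-0.1,0,0,0,0,0],[0,0,0,0,0,0]]]'
python3 -c "
from h import *
need(OF-11*OX+[0,0,40])"
```

```text
clock: 4.38
eef_pos: [628.3, -98.5, 43.6]
tool_rot: [-3.141, 0.009, -3.014]
force: [0.5, 0.3, 1.1]
width: 0.4
clock 4.38 pos [628.3 -98.5  43.6] F [0.5 0.3 1.1] w 0.4 q [ 0.16  0.84 -0.08  1.7   0.11  0.6   1.72]
need (as oriented now) [-0.13 -0.09  0.12] (after turn) [-0.13 -0.09  0.12] turn [-0.01  0.09 -0.01]
in organiser frame [-14.8   2.7  43.6]
```

```bash
for i in 1; do python3 -m crank '[[[-0.07,0,0.03,0,0.09,0],[0,0,0,0,0,0]]]'; python3 -m crank '[[[-0.07,0,0.03,0,0,0],[0,0,0,0,0,0]]]';python3 -m crank '[[[-0.07,0,0,0,0,0],[0,0,0,0,0,0]]]'; done
python3 -c "
from h import *
need(OF-11*OX+[0,0,40])"
```

```text
clock: 4.55
eef_pos: [631.3, -97.5, 44.1]
tool_rot: [-3.14, 0.001, -3.013]
force: [0.5, 1.4, -0.4]
width: -0.2
clock: 4.72
eef_pos: [632.1, -97.7, 43.6]
tool_rot: [-3.14, -0.002, -3.014]
force: [-0.0, -0.1, -0.1]
width: 0.3
clock: 4.88
eef_pos: [632.2, -97.9, 43.7]
tool_rot: [-3.14, -0.005, -3.015]
force: [-1.1, 0.2, -0.3]
width: 0.1
clock 4.88 pos [632.2 -97.9  43.7] F [-1.1  0.2 -0.3] w 0.1 q [ 0.15  0.85 -0.08  1.67  0.11  0.63  1.72]
need (as oriented now) [ 0.   -0.09  0.12] (after turn) [ 0.   -0.09  0.12] turn [-0.02 -0.05 -0.02]
in organiser frame [-10.9   2.8  43.7]
```

```bash
python3 -m crank '[[[-0.07,0,0.05,0,0,0],[-0.07,0,0,0,0,0]]]'; python3 -m crank '[[[-0.1,0,0.02,0,0,0]]]';python3 -m crank '[[[-0.1,0,0,0,0,0]]]'
python3 -c "
from h import *
need(OF-11*OX+[0,0,40])"
```

```text
clock: 5.05
eef_pos: [633.2, -98.1, 41.9]
tool_rot: [-3.14, -0.012, -3.016]
force: [-5.5, -0.3, 2.9]
width: -0.3
clock: 5.13
eef_pos: [634.4, -98.0, 41.1]
tool_rot: [-3.141, -0.015, -3.016]
force: [-5.3, 0.1, 4.6]
width: 0.1
clock: 5.22
eef_pos: [635.6, -97.9, 40.8]
tool_rot: [-3.141, -0.019, -3.017]
force: [-5.7, 0.2, 4.8]
width: 0.0
clock 5.22 pos [635.6 -97.9  40.8] F [-5.7  0.2  4.8] w 0.0 q [ 0.15  0.86 -0.08  1.65  0.1   0.65  1.71]
need (as oriented now) [ 0.12 -0.08  0.03] (after turn) [ 0.12 -0.08  0.03] turn [-0.   -0.18 -0.04]
in organiser frame [-7.4  2.4 40.8]
```

```bash
python3 -m crank '[[[-0.1,0,0,0,-0.1,0]]]'; python3 -m crank '[[[-0.1,0,0,0,-0.1,0]]]';python3 -m crank '[[[-0.1,0,0,0,0,0]]]'
```

```text
clock: 5.3
eef_pos: [637.5, -97.7, 40.4]
tool_rot: [-3.142, -0.012, -3.017]
force: [-5.5, -0.1, 5.0]
width: 0.1
clock: 5.38
eef_pos: [638.9, -97.5, 40.1]
tool_rot: [3.141, -0.005, -3.017]
force: [-5.8, 0.3, 5.0]
width: -0.1
clock: 5.47
eef_pos: [639.8, -97.4, 39.8]
tool_rot: [3.141, -0.008, -3.018]
force: [-5.3, 0.8, 3.9]
width: 0.1
```

```bash
python3 -m crank '[[[-0.1,0,0,0,0,0]]]'; python3 -m crank '[[[-0.1,0,0,0,-0.05,0]]]';python3 -m crank '[[[-0.1,0,0,0,0,0]]]'
```

```text
clock: 5.55
eef_pos: [641.0, -97.3, 39.6]
tool_rot: [3.14, -0.012, -3.018]
force: [-5.9, 0.9, 4.3]
width: 0.0
clock: 5.63
eef_pos: [642.5, -97.1, 39.3]
tool_rot: [3.14, -0.011, -3.018]
force: [-6.0, 0.1, 3.8]
width: -0.1
clock: 5.72
eef_pos: [643.5, -97.0, 39.1]
tool_rot: [3.14, -0.015, -3.019]
force: [-5.7, -0.4, 5.5]
width: 0.2
```

```bash
python3 -m crank '[[[-0.1,0,0,0,-0.05,0]]]'; python3 -m crank '[[[-0.1,0,0,0,0,0]]]'
```

```text
clock: 5.8
eef_pos: [645.0, -96.8, 38.8]
tool_rot: [3.139, -0.013, -3.019]
force: [-6.5, -0.5, 4.8]
width: 0.3
clock: 5.88
eef_pos: [646.0, -96.7, 38.6]
tool_rot: [3.139, -0.017, -3.02]
force: [-6.4, -0.5, 4.9]
width: 0.3
```

```bash
python3 -m crank '[[[-0.1,0,-0.02,0,-0.05,0]]]'; python3 -m crank '[[[-0.1,0,-0.02,0,-0.05,0]]]'; python3 -m crank '[[[-0.1,0,-0.02,0,-0.05,0]]]'
```

```text
clock: 5.97
eef_pos: [646.8, -96.6, 38.5]
tool_rot: [3.138, -0.016, -3.02]
force: [-6.6, 0.6, 2.4]
width: -0.1
clock: 6.05
eef_pos: [647.4, -96.5, 38.5]
tool_rot: [3.138, -0.017, -3.02]
force: [-7.8, 0.3, 3.8]
width: 0.1
clock: 6.13
eef_pos: [647.8, -96.5, 38.5]
tool_rot: [3.137, -0.017, -3.021]
force: [-7.1, 0.4, 4.0]
width: -0.4
```

```bash
python3 -m crank '[[[-0.1,0,-0.02,0,-0.05,0]]]'; python3 -m crank '[[[-0.1,0,-0.02,0,-0.05,0]]]'
```

```text
clock: 6.22
eef_pos: [648.2, -96.4, 38.5]
tool_rot: [3.136, -0.017, -3.021]
force: [-8.1, 0.8, 4.4]
width: 0.1
clock: 6.3
eef_pos: [648.7, -96.3, 38.5]
tool_rot: [3.136, -0.017, -3.022]
force: [-6.8, 0.1, 4.2]
width: -0.1
```

```bash
python3 -m crank '[[[-0.15,0,-0.02,0,-0.05,0]]]'; python3 -m crank '[[[-0.15,0,-0.02,0,-0.05,0]]]'; python3 -m crank '[[[-0.15,0,-0.02,0,-0.05,0]]]'
```

```text
clock: 6.38
eef_pos: [650.1, -96.1, 38.5]
tool_rot: [3.135, -0.018, -3.022]
force: [-8.0, -0.1, 5.2]
width: 0.3
clock: 6.47
eef_pos: [651.6, -95.9, 38.5]
tool_rot: [3.134, -0.019, -3.023]
force: [-10.1, -0.3, 6.6]
width: 0.0
clock: 6.55
eef_pos: [652.1, -95.7, 38.5]
tool_rot: [3.133, -0.022, -3.023]
force: [-11.3, -0.5, 9.2]
width: -0.2
```

```bash
python3 -m crank '[[[-0.15,0,-0.05,0,-0.05,0]]]'; python3 -m crank '[[[-0.15,0,-0.05,0,-0.05,0]]]'
```

```text
clock: 6.63
eef_pos: [651.8, -95.7, 38.7]
tool_rot: [3.132, -0.027, -3.024]
force: [-9.4, -0.3, -0.1]
width: -0.2
clock: 6.72
eef_pos: [651.5, -95.7, 38.7]
tool_rot: [3.131, -0.032, -3.024]
force: [-9.2, -0.6, 2.2]
width: 0.1
```

```bash
python3 -m crank '[[[-0.19,0,-0.02,0,-0.2,0]]]'; python3 -m crank '[[[-0.22,0,-0.02,0,-0.2,0]]]'
```

```text
clock: 6.8
eef_pos: [652.5, -95.6, 38.3]
tool_rot: [3.131, -0.022, -3.025]
force: [-12.4, -1.5, 10.6]
width: -0.1
clock: 6.88
eef_pos: [653.3, -95.5, 37.8]
tool_rot: [3.129, -0.013, -3.026]
force: [-14.4, -1.1, 12.2]
width: -0.0
```

```bash
python3 -m crank '[[[0.7,0,0,0,0,0],[1,0,0,0,0,0],[1,0,0,0,0,0],[1,0,0,0,0,0],[1,0,0,0,0,0],[0.5,0,-0.3,0,0,0],[0,0,-0.8,0,0,0],[0,0,-0.8,0,0,0],[0,0,-0.8,0,0,0],[0,0,-0.8,0,0,0],[0,0,-0.8,0,0,0]]]'
python3 - <<'E'
from h import *
np.set_printoptions(precision=1,suppress=True)
need([569,202.5,120])
im=ctrl.get_image("top");P=cloud(im)
L=P-OF;x=L@OX;y=L@OY;z=L[...,2]
m=(abs(y)<100)&(x<-5)&(x>-140)&(z>55)&(z<80);print(m.sum(),x[m].min() if m.any() else None)
E
```

```text
clock: 7.8
eef_pos: [496.2, -116.4, 167.5]
tool_rot: [3.129, -0.004, -3.028]
force: [-0.5, 0.5, -0.0]
width: -0.3
clock 7.80 pos [ 496.2 -116.4  167.5] F [-0.5  0.5 -0. ] w -0.3 q [ 0.3  0.5 -0.1  2.   0.1  0.7  1.8]
need (as oriented now) [-3.6 10.3  1.7] (after turn) [-3.8 10.2  1.6] turn [ 0.1 -0.  -0.1]
in organiser frame [-148.1    2.   167.5]
215 -101.06133770401811
```

The drawer sprang out (about 100 mm). On to the stamp.

```bash
python3 -m crank '[[[-0.37,1,0,0.1,0,-0.1],[-0.37,1,0,0,0,0],[-0.37,1,0,0,0,0],[-0.37,1,0,0,0,0],[-0.37,1,0.1,0,0,0],[-0.37,1,0.2,0,0,0],[-0.37,1,0.2,0,0,0],[-0.37,1,0.3,0,0,0],[-0.37,1,0.3,0,0,0],[-0.3,1,0.3,0,0,0],[-0.1,0.3,0,0,0,0],[0,0,0,0,0,0]]]' -0.2
python3 - <<'E'
from h import *
need([569,202.5,20])
im=ctrl.get_image("wrist")
r=ctrl.search_frame("stamp",im)
print(r,np.round(pix(im,[569,202.5,48])),np.round(pix(im,[569,202.5,12])))
cv2.imwrite("pics/w1.png",im["color"][...,::-1])
E
```

```text
clock: 8.85
eef_pos: [597.8, 216.9, 134.6]
tool_rot: [3.141, 0.046, -3.03]
force: [0.4, -0.2, 0.1]
width: 50.9
clock 8.85 pos [597.8 216.9 134.6] F [ 0.4 -0.2  0.1] w 50.9 q [-0.36  0.7  -0.07  1.69  0.09  0.71  1.21]
need (as oriented now) [ 1.18 -0.37  3.77] (after turn) [ 1.01 -0.35  3.82] turn [-0.    0.43 -0.17]
in organiser frame [ -4.4 319.4 134.6]
[{'extent': [265.2, 327.3, 25.3, 34.2], 'conf': 0.97}, {'extent': [309.1, 154.9, 75.6, 57.4], 'conf': 0.95}, {'extent': [192.8, 32.7, 86.6, 58.8], 'conf': 0.86}, {'extent': [299.2, 251.5, 61.4, 66.0], 'conf': 0.71}, {'extent': [357.1, 11.1, 61.7, 22.1], 'conf': 0.45}] [302. 163.] [304. 153.]
```

View pics/w1.png

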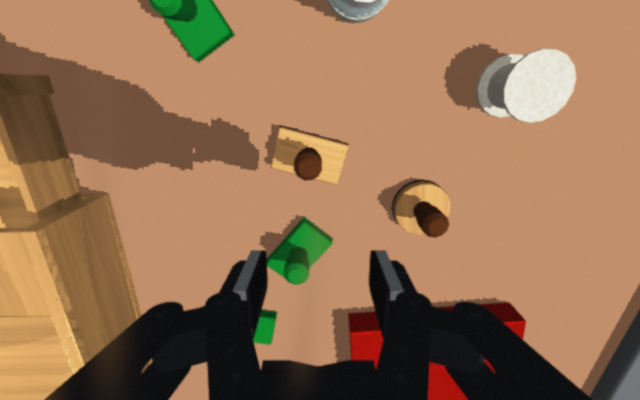

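The wrist view shows the wooden rectangular stamp at (310,155) with its handle top at (308,162), about 6 px from the prediction. I'll refine from this.

```bash
python3 - <<'E'
from h import *
im=ctrl.get_image("wrist")
print(onz(im,308,162,47),onz(im,310,155,12))
need([569,202.5,20])
E
python3 -m crank '[[[0.6,-0.15,0.2,0,0.43,-0.17],[0.4,-0.15,0.5,0,0,0],[0,0,0.7,0,0,0],[0,0,0.2,0,0,0],[0,0,0,0,0,0]]]'
python3 - <<'E'
from h import *
im=ctrl.get_image("wrist")
s=im["color"].astype(int)
need([569,202.5,18])
print(pix(im,[569,202.5,48]))
save(im,"w2.png")
E
```

```text
[567.41217269 203.25523137  47.        ] [569.60734174 204.03045768  12.        ]
clock 9.00 pos [597.2 211.5 135. ] F [-0.4 -0.6  0.7] w 51.1 q [-0.35  0.7  -0.06  1.7   0.09  0.71  1.21]
need (as oriented now) [ 1.13 -0.19  3.79] (after turn) [ 0.97 -0.18  3.83] turn [-0.03  0.42 -0.22]
in organiser frame [ -5.7 314.2 135. ]
clock: 9.42
eef_pos: [571.4, 186.0, 88.8]
tool_rot: [-3.133, 0.003, -3.031]
force: [-0.5, -0.5, -0.6]
width: 51.3
clock 9.47 pos [571.7 185.7  89.2] F [-0.8 -1.  -0.3] w 50.7 q [-0.33  0.74 -0.07  1.78  0.09  0.63  1.23]
need (as oriented now) [0.04 0.59 2.37] (after turn) [0.02 0.57 2.37] turn [-0.08  0.03 -0.19]
in organiser frame [-34.2 291.9  89.2]
[343.83325005 228.18079549]
```

View pics/w2.png

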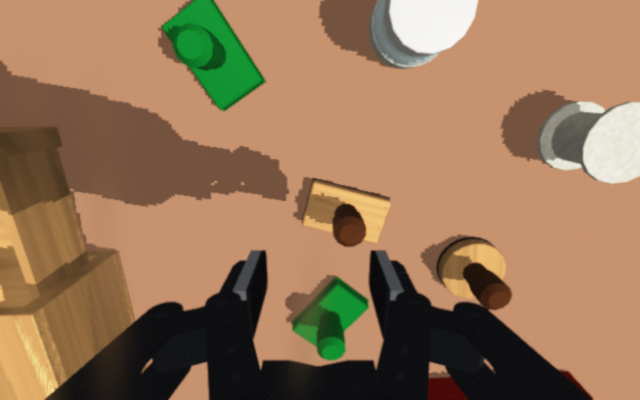

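```bash
python3 -m crank '[[[0.07,0.35,0.2,-0.08,0,-0.19],[0,0.27,0.2,0,0,0],[0,0,0,0,0,0],[0,0,0,0,0,0]]]'
python3 -c "
from h import *
need([568.5,203.7,18])"
```

```text
clock: 9.8
eef_pos: [569.9, 205.1, 79.2]
tool_rot: [3.14, 0.009, -3.012]
force: [0.4, -1.0, -0.5]
width: 51.7
clock 9.80 pos [569.9 205.1  79.2] F [ 0.4 -1.  -0.5] w 51.7 q [-0.35  0.76 -0.07  1.78  0.09  0.6   1.22]
need (as oriented now) [ 0.07 -0.04  2.04] (after turn) [ 0.05 -0.04  2.04] turn [ 0.01  0.09 -0.  ]
in organiser frame [-33.5 311.3  79.2]
```

```bash
python3 -m crank '[[[0.05,-0.04,0.5,0,0.09,0],[0,0,0.5,0,0,0],[0,0,0.5,0,0,0],[0,0,0.4,0,0,0],[0,0,0.1,0,0,0]]]'
python3 -c "
from h import *
need([568.5,203.7,19])"
```

```text
clock: 10.22
eef_pos: [570.6, 206.2, 16.9]
tool_rot: [3.138, 0.004, -3.01]
force: [-0.4, 0.2, 0.3]
width: 51.2
clock 10.22 pos [570.6 206.2  16.9] F [-0.4  0.2  0.3] w 51.2 q [-0.35  0.86 -0.07  1.79  0.1   0.5   1.22]
need (as oriented now) [ 0.08 -0.07 -0.07] (after turn) [ 0.08 -0.07 -0.07] turn [0.03 0.04 0.03]
in organiser frame [-32.7 312.4  16.9]
```

```bash
python3 -m crank '[[[0.06,-0.07,-0.06,0,0,0],[0,0,0,0,0,0],[0,0,0,0,0,0],[0,0,0,0,0,0],[0,0,0,0,0,0],[0,0,0,0,0,0]]]' 1
python3 -m crank '[[[0,0,0,0,0,0],[0,0,-0.3,0,0,0],[0,0,-0.3,0,0,0],[0,0,-0.6,0,0,0],[0,0,-1,0,0,0],[0,0,-1,0,0,0],[0,0,-0.8,0,0,0],[0,0,0,0,0,0]]]' 
python3 - <<'E'
from h import *
need(OF-33*OX+[0,0,140])
save(ctrl.get_image("wrist"),"w3.png")
E
```

```text
clock: 10.72
eef_pos: [569.0, 203.5, 18.8]
tool_rot: [3.139, 0.004, -3.01]
force: [-0.7, -0.9, -1.1]
width: 19.9
clock: 11.38
eef_pos: [568.1, 202.9, 147.9]
tool_rot: [3.139, 0.003, -3.009]
force: [1.5, 0.4, -0.5]
width: 20.1
clock 11.38 pos [568.1 202.9 147.9] F [ 1.5  0.4 -0.5] w 20.1 q [-0.33  0.66 -0.09  1.74  0.08  0.75  1.24]
need (as oriented now) [ -0.06 -10.31   0.24] (after turn) [ -0.09 -10.31   0.26] turn [0.03 0.03 0.03]
in organiser frame [-35.6 309.3 147.9]
```

View pics/w3.png

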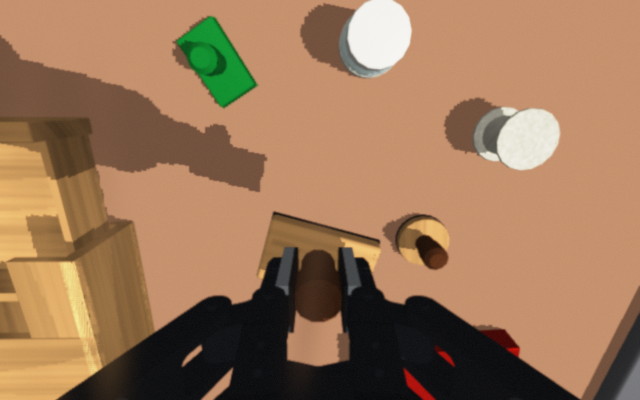

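The stamp is held by its handle (width 20 mm), with the foot level below the fingers. Carrying it over the drawer.

```bash
python3 -m crank '[[[0,-0.5,0,0,0,0],[0,-1,0,0,0,0],[0,-1,0,0,0,0],[0,-1,0,0,0,0],[0,-1,0,0,0,0],[0,-1,0,0,0,0],[0,-1,0,0,0,0],[0,-1,0,0,0,0],[0,-1,0,0,0,0],[0,-1,0,0,0,0],[0,-0.5,0,0,0,0],[0,0,0,0,0,0]]]' 
python3 - <<'E'
from h import *
need(OF-35*OX+[0,0,34])
im=ctrl.get_image("top");save(im,"t2.png")
P=cloud(im);L=P-OF;x=L@OX;y=L@OY;z=L[...,2]
m=(abs(y)<100)&(x<-5)&(x>-140)&(z>55)&(z<80);print(m.sum(),np.percentile(x[m],[0,2,50]))
E
```

```text
clock: 12.43
eef_pos: [601.6, -104.6, 137.7]
tool_rot: [3.135, -0.013, -3.001]
force: [-0.0, -0.4, -1.4]
width: 19.9
clock 12.43 pos [ 601.6 -104.6  137.7] F [-0.  -0.4 -1.4] w 19.9 q [ 0.21  0.69 -0.13  1.7   0.11  0.77  1.74]
need (as oriented now) [-0.28 -0.03  3.45] (after turn) [-0.23 -0.    3.46] turn [ 0.06 -0.12  0.11]
in organiser frame [-4.200e+01  1.000e-01  1.377e+02]
189 [-100.90351346 -100.76451495  -94.16649132]
```

```bash
python3 -m crank '[[[-0.25,0,0.3,0.06,-0.12,0.11],[0,0,0.7,0,0,0],[0,0,0.7,0,0,0],[0,0,0.7,0,0,0],[0,0,0.4,0,0,0],[0,0,0.1,0,0,0],[0,0,0,0,0,0]]]'
python3 -c "
from h import *
need(OF-35*OX+[0,0,34])"
```

```text
clock: 13.07
eef_pos: [607.1, -87.5, 46.3]
tool_rot: [3.131, -0.002, -3.001]
force: [-0.1, -0.9, -1.4]
width: 20.0
clock 13.07 pos [607.1 -87.5  46.3] F [-0.1 -0.9 -1.4] w 20.0 q [ 0.17  0.82 -0.11  1.75  0.13  0.58  1.7 ]
need (as oriented now) [ 0.03 -0.55  0.41] (after turn) [ 0.02 -0.54  0.41] turn [ 0.1  -0.02  0.11]
in organiser frame [-34.4  16.3  46.3]
```

```bash
python3 -m crank '[[[0,0,0.15,0.1,0,0.1],[0,0,0.12,0,0,0]]]';python3 -m crank '[[[0,0,0.05,0,0,0]]]'; python3 -m crank '[[[0,0,0.05,0,0,0]]]'; python3 -m crank '[[[0,0,0.05,0,0,0]]]'
```

```text
clock: 13.23
eef_pos: [608.1, -85.7, 39.3]
tool_rot: [-3.141, 0.001, -3.011]
force: [0.3, -0.2, -0.1]
width: 20.2
clock: 13.32
eef_pos: [608.5, -85.4, 38.1]
tool_rot: [-3.141, 0.001, -3.01]
force: [0.4, -0.7, -1.6]
width: 19.8
clock: 13.4
eef_pos: [609.0, -85.1, 37.1]
tool_rot: [-3.141, 0.003, -3.01]
force: [-0.2, -0.5, -0.8]
width: 20.0
clock: 13.48
eef_pos: [609.5, -85.1, 36.1]
tool_rot: [-3.14, 0.004, -3.01]
force: [0.1, 0.4, -0.1]
width: 20.0
```

```bash
python3 -m crank '[[[0,0,0.06,0,0,0]]]'; python3 -m crank '[[[0,0,0.06,0,0,0]]]'; python3 -m crank '[[[0,0,0.06,0,0,0]]]';python3 -m crank '[[[0,0,0.06,0,0,0]]]'
```

```text
clock: 13.57
eef_pos: [609.9, -85.3, 34.7]
tool_rot: [-3.14, 0.005, -3.01]
force: [-0.1, -0.1, -1.3]
width: 19.8
clock: 13.65
eef_pos: [610.2, -85.5, 33.1]
tool_rot: [-3.14, 0.005, -3.01]
force: [-0.4, -0.2, -0.6]
width: 20.0
clock: 13.73
eef_pos: [610.5, -85.8, 31.4]
tool_rot: [-3.139, 0.006, -3.011]
force: [-0.1, 0.0, -1.4]
width: 19.8
clock: 13.82
eef_pos: [611.7, -85.8, 31.0]
tool_rot: [-3.139, 0.008, -3.011]
force: [-2.1, 1.0, 21.1]
width: 20.1
```

```bash
python3 -m crank '[[[0,0,-0.02,0,0,0],[0,0,0,0,0,0]]]'; python3 -m crank '[[[0,0,0,0,0,0],[0,0,0,0,0,0],[0,0,0,0,0,0],[0,0,0,0,0,0],[0,0,0,0,0,0]]]' -0.2; python3 -c "
from h import *
need(OF-160*OX+[0,0,150])"
```

```text
clock: 13.98
eef_pos: [612.6, -85.9, 32.5]
tool_rot: [-3.139, 0.01, -3.011]
force: [0.4, -0.3, -0.3]
width: 19.9
clock: 14.4
eef_pos: [612.4, -86.5, 32.1]
tool_rot: [-3.139, 0.01, -3.012]
force: [-0.0, -0.1, -0.2]
width: 51.0
clock 14.40 pos [612.4 -86.5  32.1] F [-0.  -0.1 -0.2] w 51.0 q [ 0.15  0.84 -0.09  1.76  0.14  0.54  1.67]
need (as oriented now) [ 4.33 -0.57 -3.97] (after turn) [ 4.37 -0.56 -3.93] turn [-0.03  0.1   0.  ]
in organiser frame [-28.9  16.7  32.1]
```

Released. I lift straight up, back off in front of the drawer, and look.

```bash
python3 -m crank '[[[0,0,-0.4,0,0,0],[0,0,-0.7,0,0,0],[0,0,-0.8,0,0,0],[0,0,-0.8,0,0,0],[0,0,-0.5,0,0,0],[0.8,-0.1,0,0,0.1,0],[1,-0.1,0,0,0,0],[1,-0.1,0,0,0,0],[1,-0.1,0,0,0,0],[0.5,-0.1,0,0,0,0],[0,0,0,0,0,0]]]' 
python3 - <<'E'
from h import *
need(OF-135*OX+[0,0,40])
im=ctrl.get_image("top");P=cloud(im);L=P-OF;x=L@OX;y=L@OY;z=L[...,2]
m=(abs(y)<100)&(x<-5)&(x>-140)&(z>55)&(z<80);print(m.sum(),np.percentile(x[m],[0,2,50]))
m=(abs(y)<70)&(x<5)&(x>-80)&(z>45)&(z<70)&(im["color"].sum(2)<220);print(m.sum(),x[m].mean(),y[m].mean(),z[m].mean())
cv2.imwrite("pics/t3.png",cv2.resize(im["color"][120:220,270:400],None,fx=5,fy=5,interpolation=cv2.INTER_CUBIC)[...,::-1])
E
```

```text
clock: 15.32
eef_pos: [482.7, -117.8, 139.9]
tool_rot: [-3.137, 0.007, -3.01]
force: [-0.8, 0.5, -0.2]
width: 51.0
clock 15.32 pos [ 482.7 -117.8  139.9] F [-0.8  0.5 -0.2] w 51.0 q [ 0.27  0.55 -0.12  2.03  0.13  0.56  1.76]
need (as oriented now) [-0.87 -0.07  3.34] (after turn) [-0.89 -0.08  3.33] turn [-0.04  0.06  0.03]
in organiser frame [-161.7    2.4  139.9]
250 [-101.11467006 -100.64932784  -92.17930054]
57 -28.180727418967347 15.53436626157632 60.62903045594416
```

View pics/t3.png

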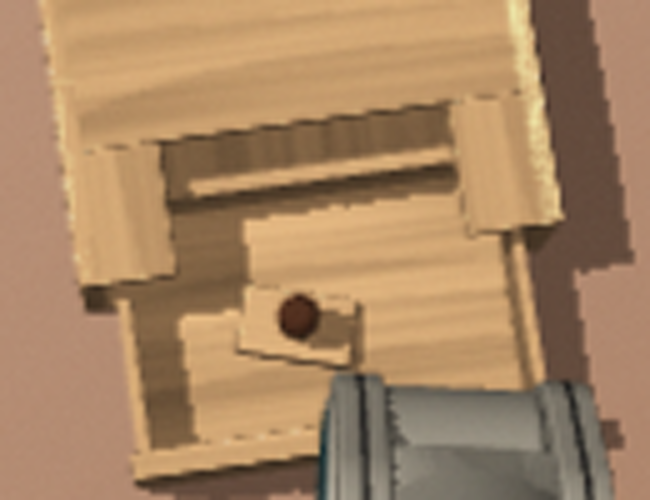

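The stamp stands upright in the drawer: handle at (298,316), organiser frame x=-28, y=16, top at z about 61. Next I close the drawer.

```bash
python3 -m crank '[[[0,0,0.7,0,0,0],[0,0,0.7,0,0,0],[0,0,0.7,0,0,0],[0,0,0.7,0,0,0],[-0.3,0,0.4,0,0.06,0],[-0.4,0,0.05,0,0,0],[0,0,0,0,0,0]]]' 1
python3 -c "
from h import *
need(OF-111*OX+[0,0,42])"
```

```text
clock: 15.95
eef_pos: [523.8, -112.3, 43.4]
tool_rot: [-3.133, 0.024, -3.006]
force: [1.6, 0.4, 0.9]
width: 0.2
clock 15.95 pos [ 523.8 -112.3   43.4] F [1.6 0.4 0.9] w 0.2 q [ 0.21  0.75 -0.08  2.    0.16  0.37  1.72]
need (as oriented now) [-0.3  -0.08  0.05] (after turn) [-0.31 -0.08  0.05] turn [-0.08  0.23  0.06]
in organiser frame [-120.2    2.5   43.4]
```

```bash
python3 -m crank '[[[-0.1,0,0,-0.08,0.2,0.06],[-0.1,0,0,0,0,0],[-0.1,0,0,0,0,0],[-0.1,0,0,0,-0.05,0]]]';python3 -m crank '[[[-0.12,0,-0.02,0,-0.05,0],[-0.12,0,-0.02,0,-0.05,0],[-0.12,0,-0.02,0,-0.05,0],[-0.12,0,-0.02,0,-0.05,0]]]'
python3 -c "
from h import *
need(OF-11*OX+[0,0,42])"
```

```text
clock: 16.28
eef_pos: [537.6, -109.1, 43.3]
tool_rot: [3.141, 0.007, -3.009]
force: [-2.0, -1.2, -1.0]
width: -0.0
clock: 16.62
eef_pos: [547.8, -107.5, 45.4]
tool_rot: [3.14, 0.022, -3.01]
force: [-1.8, -0.4, -2.2]
width: -0.2
clock 16.62 pos [ 547.8 -107.5   45.4] F [-1.8 -0.4 -2.2] w -0.2 q [ 0.21  0.76 -0.1   1.93  0.14  0.43  1.72]
need (as oriented now) [-2.82 -0.15  0.17] (after turn) [-2.82 -0.14  0.11] turn [0.02 0.21 0.02]
in organiser frame [-95.7   4.2  45.4]
```

```bash
python3 -m crank '[[[-0.15,0,0.02,0,0.1,0],[-0.15,0,0.02,0,0.1,0],[-0.15,0,0.02,0,0,0],[-0.15,0,0.02,0,0,0],[-0.15,0,0.01,0,0,0],[-0.15,0,0.01,0,0,0],[-0.15,0,0,0,0,0],[-0.15,0,0,0,0,0],[-0.15,0,0,0,0,0],[-0.15,0,0,0,0,0],[-0.15,0,0,0,0,0],[-0.15,0,0,0,0,0]]]'
python3 -c "
from h import *
need(OF-11*OX+[0,0,42])"
```

```text
clock: 17.62
eef_pos: [604.2, -100.3, 44.5]
tool_rot: [3.14, -0.004, -3.011]
force: [-4.9, -1.0, 4.4]
width: -0.1
clock 17.62 pos [ 604.2 -100.3   44.5] F [-4.9 -1.   4.4] w -0.1 q [ 0.18  0.82 -0.1   1.76  0.13  0.58  1.7 ]
need (as oriented now) [-0.93 -0.13  0.08] (after turn) [-0.93 -0.13  0.08] turn [ 0.01 -0.04  0.01]
in organiser frame [-38.9   4.   44.5]
```

```bash
python3 -m crank '[[[-0.12,0,0,0,-0.05,0],[-0.12,0,0,0,-0.05,0],[-0.12,0,0,0,-0.05,0],[-0.12,0,0,0,-0.05,0],[-0.12,0,0,0,-0.05,0],[-0.12,0,0,0,-0.05,0],[-0.12,0,0,0,-0.05,0],[-0.12,0,0,0,-0.05,0]]]'
python3 -c "
from h import *
need(OF-11*OX+[0,0,42])"
```

```text
clock: 18.28
eef_pos: [630.8, -96.8, 44.1]
tool_rot: [3.139, 0.031, -3.012]
force: [-5.9, -0.5, 3.5]
width: 0.1
clock 18.28 pos [630.8 -96.8  44.1] F [-5.9 -0.5  3.5] w 0.1 q [ 0.18  0.84 -0.1   1.71  0.13  0.57  1.7 ]
need (as oriented now) [-0.04 -0.14  0.07] (after turn) [-0.04 -0.14  0.07] turn [0.02 0.29 0.  ]
in organiser frame [-12.1   4.1  44.1]
```

```bash
python3 -m crank '[[[-0.1,0,0,0,0.1,0],[-0.1,0,0,0,0.1,0]]]';python3 -m crank '[[[-0.1,0,0,0,0.05,0]]]';python3 -m crank '[[[-0.1,0,0,0,0.05,0]]]'
```

```text
clock: 18.45
eef_pos: [635.0, -96.4, 44.1]
tool_rot: [3.139, 0.006, -3.012]
force: [-5.0, 0.3, 4.5]
width: 0.1
clock: 18.53
eef_pos: [637.7, -96.0, 44.1]
tool_rot: [3.139, -0.001, -3.013]
force: [-6.7, -0.5, 5.1]
width: -0.0
clock: 18.62
eef_pos: [640.3, -95.7, 44.1]
tool_rot: [3.139, -0.008, -3.013]
force: [-6.0, 0.8, 5.8]
width: -0.3
```

```bash
python3 -m crank '[[[-0.09,0,0,0,-0.05,0]]]';python3 -m crank '[[[-0.09,0,0,0,-0.05,0]]]'
```

```text
clock: 18.7
eef_pos: [643.1, -95.3, 44.1]
tool_rot: [3.139, -0.003, -3.013]
force: [-5.9, -0.4, 4.7]
width: 0.0
clock: 18.78
eef_pos: [645.5, -95.0, 44.0]
tool_rot: [3.139, 0.001, -3.013]
force: [-6.4, 0.3, 4.9]
width: -0.2
```

```bash
python3 -m crank '[[[-0.09,0,0,0,-0.05,0]]]';python3 -m crank '[[[-0.09,0,0,0,-0.05,0]]]'
```

```text
clock: 18.87
eef_pos: [647.7, -94.7, 43.9]
tool_rot: [3.138, 0.005, -3.013]
force: [-7.5, -0.8, 4.9]
width: 0.0
clock: 18.95
eef_pos: [649.4, -94.5, 43.9]
tool_rot: [3.138, 0.008, -3.013]
force: [-8.1, -1.3, 7.0]
width: 0.5
```

```bash
python3 -m crank '[[[-0.11,0,-0.02,0,0,0]]]';python3 -m crank '[[[-0.12,0,-0.02,0,0,0]]]'
```

```text
clock: 19.03
eef_pos: [650.7, -94.3, 44.0]
tool_rot: [3.138, 0.004, -3.013]
force: [-8.2, 0.1, 2.2]
width: 0.0
clock: 19.12
eef_pos: [652.2, -94.1, 44.0]
tool_rot: [3.137, -0.001, -3.013]
force: [-7.5, -0.9, 4.0]
width: 0.1
```

```bash
python3 -m crank '[[[-0.12,0,-0.02,0,0,0]]]';python3 -m crank '[[[-0.13,0,-0.02,0,-0.05,0]]]'
```

```text
clock: 19.2
eef_pos: [653.0, -94.0, 44.0]
tool_rot: [3.137, -0.007, -3.014]
force: [-11.1, -0.6, 7.2]
width: 0.3
clock: 19.28
eef_pos: [653.5, -93.9, 44.0]
tool_rot: [3.136, -0.01, -3.014]
force: [-13.1, -1.1, 8.9]
width: 0.0
```

```bash
python3 -m crank '[[[-0.14,0,-0.02,0,-0.05,0]]]'
```

```text
clock: 19.37
eef_pos: [653.6, -93.8, 44.0]
tool_rot: [3.135, -0.013, -3.014]
force: [-12.6, 0.1, 9.5]
width: -0.1
```

```bash
python3 -m crank '[[[-0.17,0,-0.03,0,-0.05,0]]]'
```

```text
clock: 19.45
eef_pos: [653.7, -93.8, 44.1]
tool_rot: [3.135, -0.018, -3.015]
force: [-14.1, -0.2, 8.0]
width: 0.1
```

Clicked (14 N against the stop). I back off gently, so the drawer is followed out to flush, and then check.

```bash
python3 -m crank '[[[0.2,0,0,0,-0.1,0],[0.3,0,0,0,0,0],[0.5,0,0,0,0,0],[0.8,0,0,0,0,0],[1,0,0,0,0,0],[1,0,0,0,0,0],[1,0,-0.3,0,0,0],[0.6,0,-0.8,0,0,0],[0,0,-0.8,0,0,0],[0,0,-0.8,0,0,0],[0,0,-0.5,0,0,0],[0,0,0,0,0,0]]]'
python3 - <<'E'
from h import *
need(OF)
im=ctrl.get_image("top");P=cloud(im);L=P-OF;x=L@OX;y=L@OY;z=L[...,2]
m=(abs(y)<65)&(x<40)&(x>-140)&(z>60)&(z<78);print("front",m.sum(),np.percentile(x[m],[1,50,99]))
m=(abs(y)<70)&(x<72)&(x>10)&(im["color"].sum(2)<200);print("dark in notch",m.sum())
cv2.imwrite("pics/t4.png",cv2.resize(im["color"][100:220,260:400],None,fx=5,fy=5,interpolation=cv2.INTER_CUBIC)[...,::-1])
E
```

```text
clock: 20.45
eef_pos: [505.5, -113.3, 142.8]
tool_rot: [3.138, 0.036, -3.012]
force: [1.3, -0.1, -0.6]
width: -0.0
clock 20.45 pos [ 505.5 -113.3  142.8] F [ 1.3 -0.1 -0.6] w -0.0 q [ 0.27  0.56 -0.14  2.    0.12  0.56  1.76]
need (as oriented now) [-4.44 -0.15  4.92] (after turn) [-4.62 -0.13  4.76] turn [0.04 0.34 0.  ]
in organiser frame [-138.5    3.9  142.8]
front 301 [-2.03702083  4.73207437 12.45138499]
dark in notch 54
```

View pics/t4.png

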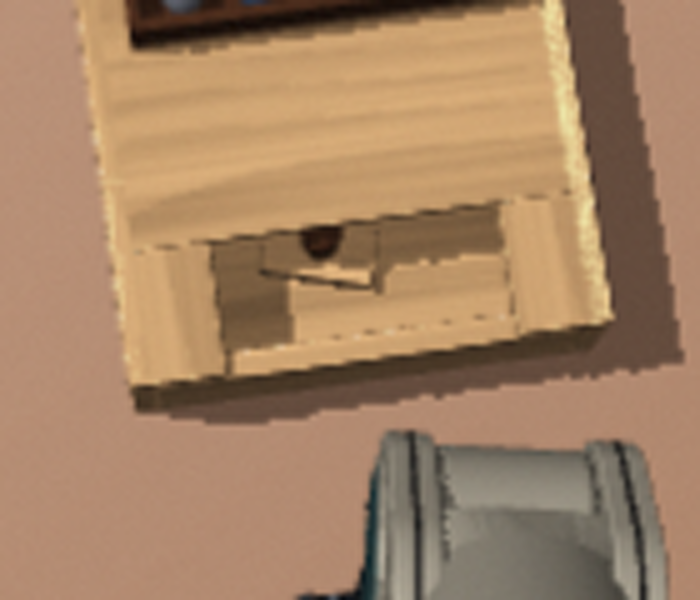

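The drawer is flush and shut, and the upright handle shows in the notch at (322,242). I'll wait a second, re-check and hand in if it holds.

```bash
python3 -m crank '[[[0,0,0,0,0,0],[0,0,0,0,0,0],[0,0,0,0,0,0],[0,0,0,0,0,0],[0,0,0,0,0,0],[0,0,0,0,0,0],[0,0,0,0,0,0],[0,0,0,0,0,0]]]'
python3 - <<'E'
from h import *
im=ctrl.get_image("top");P=cloud(im);L=P-OF;x=L@OX;y=L@OY;z=L[...,2]
m=(abs(y)<65)&(x<40)&(x>-140)&(z>60)&(z<78);p=np.percentile(x[m],[1,50,99]);print(p)
a=cv2.imread("pics/top.png")[...,::-1].astype(int);d=abs(a-im["color"]).sum(2)
for n,(u,v) in dict(round=(179,190),spool=(158,231),jar=(207,252),bottle=(471,188),scis=(440,250)).items(): print(n,d[v-12:v+12,u-12:u+12].mean().round(1))
if abs(p[0])<5: print(ctrl.finish_job())
E
```

```text
clock: 21.17
eef_pos: [506.8, -112.0, 137.2]
tool_rot: [3.135, 0.035, -3.01]
force: [0.2, 0.2, -0.5]
width: 0.1
[-2.06470011  4.71702342 12.26756749]
round 19.0
spool 24.6
jar 19.8
bottle 21.8
scis 131.4
the job is handed in; nothing more can be done
None
```

I put the rectangular wooden stamp away in the drawer, and the drawer is latched shut; the job is handed in at about 21 s.

- **Opening:** I pushed the drawer front in by feel, peaking at about 14 N along the push (about 19 N in total). It sprang out 100 mm.
- **Placing:** I picked the stamp up by its handle and set it upright on the drawer floor. Touching down gave a brief 21 N vertical force.
- **Closing:** I pushed the drawer in until the stop at about 14 N (about 16 N in total), then backed off.

**Last checks:**
- **Drawer:** the front edge measured within about 2 mm of flush, and had not moved 0.7 s later.
- **Stamp:** after closing, the picture showed it upright through the notch.
- **Robot:** it stands clear of the drawer with no force on the tool.
- **Bystanders:** the round stamp, spool, jar and bottle look unchanged against the first picture.
- **Check that disagreed:** the scissors' patch does differ from the first picture. The arm or its shadow may be covering them there, since I never moved the tool near them. I did not confirm that separately before handing in.

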